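# Index the tube reader and load a sample

## Task

Load the sample tube from the tube carrier into the tube reader. The only bore that takes this tube is four clicks clockwise from the knob's home stop, which is felt by turning the knob gently anticlockwise as far as it goes; once that bore is under the loading port, lower the tube in until it stands fully home, without forcing the knob or the glass tube, without letting the tube drop, and leave the things round about where they are.

Things in the scene. Friction and masses are not known exactly. Their poses are not given: they have to be found in the camera images.
- reader: White bench tube reader, fixed. A box 176 (x) x 172 (y) mm, flat top 84 mm above the underside; behind it (+x) a hood with a sloping display, 102 mm high at most, makes it 214 mm long. Origin: centre of the underside of the box; z up, front = -x. A turret with the bores turns inside, unseen, about the vertical axis through the origin.
- turret_axis (a point): Point on the turret's axis at the cover, 84 mm up; does not turn. Seven bores 20 deg apart, with a sprung detent click at each and hard stops at both ends: bore 0 = home, fully anticlockwise seen from above; bore 6 fully clockwise. Only bore 4 (17 mm wide) takes the tube, the tops of the others stop it. Starts anywhere from bore 1 to 3; let go, it settles in the nearest click.
- knob_grip (a point): Point on the knob's axis at the height to grip, 112 mm above the reader's underside; does not turn. Round black fluted knob, 46 mm across (42 mm at the flute roots, where fingers bear), from 91 to 122 mm above the underside. It looks the same after every click; grip it at any yaw. It drives the turret through a spring coupling. Axes as the reader's.
- knob (a joint): Twist in the knob's spring coupling, rad, + when the knob leads clockwise from above; 1.2 N m per rad; 0 when let go. Tells torque, not position. Turning clockwise it climbs to about +0.2 before each click, then drops to 0 or below as the turret snaps over; anticlockwise likewise with signs reversed. At the home stop it goes on past -0.3. Damaged beyond 0.6 either way.
- port (a point): Centre of the loading port's mouth, 62 mm in front (-x of the reader) of the knob's axis, 88 mm above the underside; axes as the reader's. Black rubber collar, 33 mm outside, 22 mm inside, 4 mm high, over a 20 mm hole. A tube fully home has its foot 72 mm below this point and its cap 16 mm above it; on a wrong bore its foot is stopped 18 mm below this point.
- tube: The sample tube, glass, 15 mm across and 108 mm tall, with a cap 20 mm across on its top 20 mm; 11 to 20 g. Origin: centre of its foot; z along the tube to the cap. The only tube on the worktop; starts upright in the tube carrier. Grip it by the cap.
- tube_block: Grey five-seat tube carrier, 31 (x) x 116 (y) x 62 mm high, fixed. Origin: centre of its underside. Seats in a row along its y axis, 22 mm apart; the tube stands in the second from the +y end, foot 6 mm above the worktop, and lifts straight out (raise the foot above 62 mm). Grip the cap with the fingers closing along the carrier's x axis.
- cup_a: White screw-lid sample cup, 42 mm across, 41 mm high; bystander. Origin: centre of its underside.
- timer: White bench timer, 62 x 68 x 24 mm; bystander. Origin: centre of its underside.
- bottle: White reagent bottle, 42 mm across, 90 mm high; bystander. Origin: centre of its underside.

How it is judged:
By the outcome, as a careful person would: the job done as asked, in the order asked, and still so for the second after the job is handed in, with the robot touching nothing.
It also fails if it takes over 72 s, if anything falls off the work surface, if the arm or the gripper's body presses on something with over 40 N, if the wrist force passes 120 N, or if a joint passes its speed limit or range.

## Robot

A 6-joint arm with a two-finger parallel gripper is mounted at the origin on a cart in front of the work surface, level with it; the furniture and walls round the work are solid. World frame = base frame: x ahead of the robot, y to its left, z up, the work surface at z = 0. Lengths are in mm, angles in rad, forces in N, time in s.
With the tool pointing down it reaches from about 300 to 775 mm from the base axis. Payload 14.6 kg.
Tool frame: the origin (TCP) lies midway between the tips of the shut fingers; the grasp point (between the pads) lies 19 mm behind it; z points along the fingers, y is the line along which they close (so a half turn about z gives the same grasp; the last joint's range is limited). The gripper opens to 85 mm and grips with 20 to 120 N. Pads are 22 mm wide; open, the fingers measure 114 mm over their backs; the gripper's body (76 mm by 85 mm) begins 54 mm behind the grasp point. The pads swing forward as they close: fully open they stand 13 mm farther back than shut.
Start: joints at [1.101, 0.3, 1.521, -0, 1.321, -0.067], TCP at [215.594, 505.973, 231.281] pointing down, gripper open.
Joint ranges: [-3.03, 3.03], [-0.79, 2.21], [0.23, 2.52], [-1.04, 4.18], [0, 3.07], [-2.55, 2.55]. Speed limits (rad/s): [2.22, 2.22, 2.57, 3.14, 3.14, 3.14].

## Interface

Orientations are given as a 3x3 rotation matrix whose columns are the frame's x, y, z axes.
In Python, from bench import * gives the robot as it stands.
- The arm moves only by the tool play_rows, never from a script. Its argument "deltas" is a list of rows, each a list of 6 numbers: the shift along the tool's x, y, z in mm, then the turn, a rotation vector about the tool's x, y, z in rad. In form: [[x, y, z, ax, ay, az], ...]. A call has exactly 8 rows; each row is the pose to reach, as a shift and turn from the pose commanded when the call began, along the tool's axes at that moment; what a row does not reach only later rows make up. A row lasts 1/12 s, in which the tool goes at most 41.7 mm and 7.16 degrees, less where a joint would pass 70% of its speed; a pose out of reach is approached as far as the arm can. A call with a gripper value outside its range is refused whole. "jaw" is the closure in counts, from 0 (fully open) to 255 (shut), set as the call begins (left out, the last holds). The fingers move at their own pace and stop on an object; "squeeze" is the grip in N (left out, the last holds). Time passes only in rows, so rows that repeat a pose let the fingers close, or fill a call up. It gives the time, the measured TCP pose, the force, the opening and the grip force at its end, in the units of the state.
- sense(): the state, without advancing time (a new reading comes with each control period).
- capture(name): name is "scene" or "top" or "wrist"; returns a dict with "pixels" (420x560x3 uint8, red, green, blue), "depth" (420x560 float32, mm along the optical axis (not along the pixel's ray), 0 where there is no reading), "mtx" (3x3 intrinsics, pixels), "camera_from_world" (4x4, takes a point from world to camera coordinates). Camera axes: x right, y up, looking along -z (the intrinsics and any distortion apply to the point x, -y, -z); pixel columns grow to the right and rows downward; lengths in mm; the calibration is good to about 2 mm. A picture is of the moment at which its call begins.
- close_job(): hands the job in; it is judged then, once.
The state is a dict: "t": time; "q": joint angles; "qd": joint speeds; "joint_efforts": joint torques, N m; "eef_pos": TCP position; "tcp_rot": TCP orientation; "contact_force": force on the tool from outside, world axes, zero at the start; "wrist_torque": the same for the moment, N m; "width": opening from 0.0 (shut) to 1.0 (fully open); "gripper_force": force on a finger pad.
Only numpy, scipy, OpenCV 4.12 (cv2) and the standard library are available. Lean on these libraries where they do the work, as an engineer would, in place of code of your own. Each camera call takes 0.05 s, during which the arm holds its last target. There are 200 camera calls.

## Working session

There is one attempt and no reset: what is moved stays moved. The work goes in short steps, Python scripts to look and compute and a tool call to move; the robot and the scene stay as the last step left them, time stands still between calls to the robot, and variables do not carry over. Pictures are saved under pics/ and viewed, at most 10 in all, crops included, and the job is handed in when it is done.

Besides the shell and the picture viewer there is one more tool, called after "Emit:" by a JSON object that holds its "api" and its "payload", one argument or row to a line. play_rows: Moves the arm, as the interface text tells. Its arguments: {"type":"object","properties":{"deltas":{"type":"array"},"jaw":{"type":"number"},"squeeze":{"type":"number"}},"required":["deltas"]}

```bash
mkdir -p pics
cat > h.py <<'E'
from bench import *
import numpy as np, cv2
def save(n,c): cv2.imwrite(f'pics/{n}.png',c['pixels'][:,:,::-1])
def cloud(c):
    d=c['depth'];K=c['mtx'];v,u=np.mgrid[0:d.shape[0],0:d.shape[1]]
    X=(u-K[0,2])/K[0,0]*d;Y=(v-K[1,2])/K[1,1]*d
    P=np.stack([X,-Y,-d,np.ones_like(d)],-1)@np.linalg.inv(c['camera_from_world']).T
    return P[...,:3]
def ray(c,u,v,z):
    K=c['mtx'];T=np.linalg.inv(c['camera_from_world'])
    r=T[:3,:3]@np.array([(u-K[0,2])/K[0,0],-(v-K[1,2])/K[1,1],-1]);o=T[:3,3]
    return o+r*(z-o[2])/r[2]
E
python3 - <<'E'
from h import *
s=sense();print(s)
a=capture('top');b=capture('scene')
for n,c in(('top',a),('scene',b)):
    save(n,c); np.savez(f'{n}.npz',**c); print(np.linalg.inv(c['camera_from_world'])[:3].round(2),c['mtx'].round(1),c.keys())
cv2.imwrite('pics/both.png',cv2.resize(np.vstack([a['pixels'],b['pixels']])[:,:,::-1],(400,600)))
E
```

```text
{'t': 0.0, 'q': array([ 1.10141169e+00,  3.00497321e-01,  1.52161149e+00,  1.06031687e-05,
        1.32068968e+00, -6.65987009e-02]), 'qd': array([ 1.37645739e-03, -6.38315330e-05, -8.67078354e-04, -1.29132654e-03,
        6.77941966e-04, -1.58307097e-04]), 'joint_efforts': array([-2.30348369e-04, -5.43503809e+01, -3.61790478e+01, -8.92051685e-05,
        4.03638973e-03,  8.19834781e-06]), 'eef_pos': array([215.48041841, 505.76838468, 230.69406347]), 'tcp_rot': array([[-9.19971470e-01,  3.91984932e-01, -5.54610540e-04],
       [ 3.91985314e-01,  9.19970851e-01, -1.07078080e-03],
       [ 9.04955902e-05, -1.20248697e-03, -9.99999273e-01]]), 'contact_force': array([ 0.09970452, -0.17755491, -0.19444398]), 'wrist_torque': array([0.00865078, 0.02603954, 0.04246578]), 'gripper_force': 0.0, 'width': 0.9985269210817801}
[[ 0.000e+00  9.900e-01 -1.000e-01  4.725e+02]
 [-1.000e+00  0.000e+00  1.000e-02  8.394e+01]
 [ 1.000e-02  1.000e-01  9.900e-01  9.345e+02]] [[418.8   0.  281.1]
 [  0.  418.8 206.5]
 [  0.    0.    1. ]] dict_keys(['pixels', 'depth', 'mtx', 'camera_from_world'])
[[ 5.5000e-01  4.7000e-01 -6.9000e-01 -2.7910e+01]
 [-8.3000e-01  3.2000e-01 -4.6000e-01 -3.0952e+02]
 [ 0.0000e+00  8.2000e-01  5.7000e-01  5.7835e+02]] [[434.4   0.  280.4]
 [  0.  434.4 204.6]
 [  0.    0.    1. ]] dict_keys(['pixels', 'depth', 'mtx', 'camera_from_world'])
```

View pics/top.png

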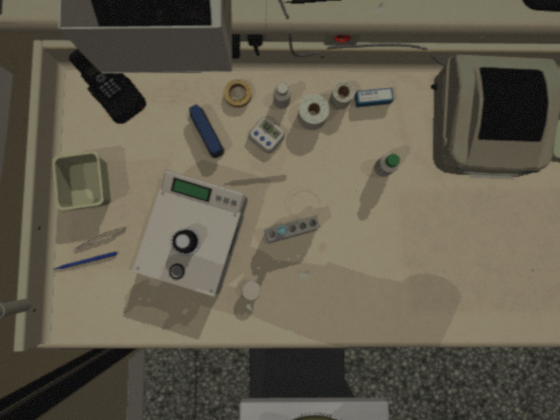

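View pics/scene.png

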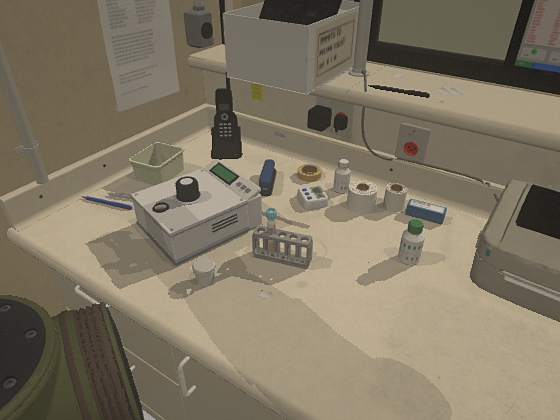

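The top view shows the knob at about (185,241), the port at (177,271), the carrier centred on (292,229) and the tube cap at (282,232). The scene view agrees: the tube with its cyan cap is at (271,215).

```bash
cat > m.py <<'E'
from h import *
c=dict(np.load('top.npz'));P=cloud(c);g=c['pixels'].astype(int);z=P[...,2];V=g.max(-1)
def roi(u0,u1,v0,v1):
    m=np.zeros(z.shape,bool);m[v0:v1,u0:u1]=1;return m
m=roi(165,205,222,262)&(z>112)&(z<132); print('knob',m.sum(),P[m].mean(0),np.ptp(P[m],0),np.median(z[m]))
m=roi(120,250,165,300)&(abs(z-84)<6)
q=P[m][:,:2].astype(np.float32);print('box top',m.sum(),np.median(z[m]),cv2.minAreaRect(q))
# bottle-free ellipse fit of dark port ring
m=(roi(162,192,262,284)&(V<70)).astype(np.uint8)
cs,_=cv2.findContours(m,0,1);k=max(cs,key=cv2.contourArea);(u,v),r=cv2.minEnclosingCircle(k);print('port',(u,v),r,ray(c,u,v,88))
m=(roi(168,202,226,258)&(V<70)).astype(np.uint8)
cs,_=cv2.findContours(m,0,1);k=max(cs,key=cv2.contourArea);(u,v),r=cv2.minEnclosingCircle(k);print('knob px',(u,v),r,ray(c,u,v,110))
m=roi(255,325,210,248)&(abs(z-62)<6);q=P[m][:,:2].astype(np.float32);print('carrier',m.sum(),np.median(z[m]),cv2.minAreaRect(q))
m=roi(255,325,205,248)&(z>95);print('cap',m.sum(),P[m].mean(0),np.ptp(P[m],0))
for n,r in(('cup',(238,266,275,305)),('timer',(245,290,112,155)),('bottle',(372,405,145,182))):
    m=roi(*r)&(z>15);print(n,P[m].mean(0),P[m].max(0))
E
python3 m.py
```

```text
knob 406 [489.91104759 261.18603503 121.51113995] [42.6469439  43.95301752 13.51539609] 121.76364086754012
box top 7224 83.97169687115479 ((506.2912292480469, 257.1663818359375), (173.0539093017578, 210.43939208984375), 73.4999771118164)
port (176.77174377441406, 270.86956787109375) 8.066642761230469 [430.99879985 279.64083278  88.        ]
knob px (184.5, 241.0) 12.971221923828125 [489.91663868 261.05412321 110.        ]
carrier 476 61.645625951420925 ((518.2072143554688, 47.85664367675781), (28.002960205078125, 112.86495971679688), 15.212515830993652)
cap 89 [505.99911605  71.88071    240.1851249 ] [ 49.07787712  23.42657285 830.67384235]
cup [389.12915617 133.66067874  49.07803907] [472.50005571 153.24712551 934.50227389]
timer [726.75607691 102.91049523  35.89122928] [769.86972553 142.97353703 934.50227389]
bottle [ 652.50771928 -151.58559407   73.10233355] [679.7870232   83.93877058 934.50227389]
```

Emit:
{"api": "play_rows", "payload": {
  "deltas": [
    [-20,-7,0,0,0,0],
    [-58,-20,0,0,0,0],
    [-96,-33,0,0,0,0],
    [-134,-46,0,0,0,0],
    [-172,-59,0,0,0,0],
    [-210,-72,0,0,0,0],
    [-248,-85,0,0,0,0],
    [-286,-98,0,0,0,0]
  ],
  "jaw": 0,
  "squeeze": 40
}}

```text
t: 0.77
eef_pos: [441.4, 302.0, 231.1]
tcp_rot: [[-0.92, 0.392, -0.0], [0.392, 0.92, -0.0], [0.0, -0.0, -1.0]]
contact_force: [-0.3, 0.8, -0.2]
width: 1.001
gripper_force: 0.0
```

Emit:
{"api": "play_rows", "payload": {
  "deltas": [
    [-30,-10,0,0,0,0],
    [-52,-17,0,0,0,0],
    [-60,-19,0,0,0,0],
    [-62,-20,0,0,0,0],
    [-62,-20,0,0,0,0],
    [-62,-20,0,0,0,0],
    [-62,-20,0,0,0,0],
    [-62,-20,0,0,0,0]
  ]
}}

```text
t: 1.43
eef_pos: [488.8, 261.8, 231.4]
tcp_rot: [[-0.921, 0.391, 0.0], [0.391, 0.921, 0.0], [-0.0, 0.0, -1.0]]
contact_force: [0.5, 0.5, 0.3]
width: 1.001
gripper_force: 0.0
```

Run:
```python
from h import *
s=sense();print(s['t'],s['q'].round(3),s['eef_pos'].round(1),s['tcp_rot'].round(3).tolist(),s['wrist_torque'])
c=capture('wrist');save('w1',c);np.savez('w1.npz',**c)
print(np.linalg.inv(c['camera_from_world'])[:3].round(2),c['mtx'].round(1))
P=cloud(c);z=P[...,2];m=(z>114)&(z<128);print(m.sum(),P[m].mean(0),cv2.minEnclosingCircle(P[m][:,:2].astype(np.float32)))
```

```text
1.4333 [ 0.426  0.31   1.508  0.     1.324 -0.744] [488.8 261.8 231.4] [[-0.921, 0.391, 0.0], [0.391, 0.921, 0.0], [-0.0, 0.0, -1.0]] [0.00343838 0.05003953 0.00660861]
[[ 3.9000e-01 -8.9000e-01 -2.4000e-01  4.2978e+02]
 [ 9.2000e-01  3.8000e-01  1.0000e-01  2.8601e+02]
 [ 0.0000e+00 -2.6000e-01  9.7000e-01  3.7431e+02]] [[361.5   0.  279.3]
 [  0.  361.5 204.9]
 [  0.    0.    1. ]]
2739 [490.31361005 260.7135049  121.87938788] ((499.2309875488281, 172.86883544921875), 111.76560974121094)
```

View pics/w1.png

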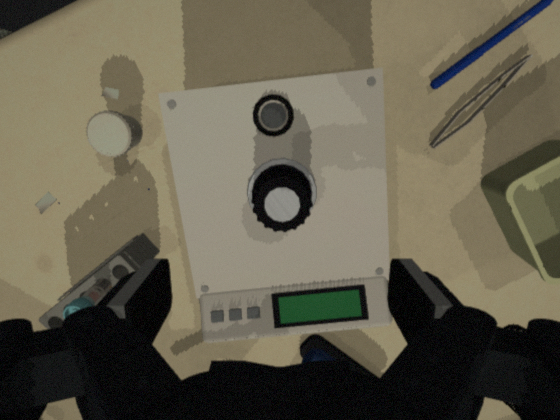

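The wrist view shows the knob's white top at (282,203), the port at (273,115) and clear fingers on both sides. Knob axis is about (490,261), which agrees with the top view.

Emit:
{"api": "play_rows", "payload": {
  "deltas": [
    [-0.5,0,15,0,0,0],
    [-0.5,0,40,0,0,0],
    [-0.5,0,65,0,0,0],
    [-0.5,0,90,0,0,0],
    [-0.5,0,110,0,0,0],
    [-0.5,0,125,0,0,0],
    [-0.5,0,136,0,0,0],
    [-0.5,0,140,0,0,0]
  ]
}}

```text
t: 2.15
eef_pos: [489.2, 260.9, 89.8]
tcp_rot: [[-0.92, 0.392, -0.002], [0.392, 0.92, -0.001], [0.001, -0.001, -1.0]]
contact_force: [-0.9, 0.5, -0.8]
width: 1.001
gripper_force: 0.0
```

Emit:
{"api": "play_rows", "payload": {
  "deltas": [
    [0,0,0,0,0,0],
    [0,0,0,0,0,0],
    [0,0,0,0,0,0],
    [0,0,0,0,0,0],
    [0,0,0,0,0,0],
    [0,0,0,0,0,0],
    [0,0,0,0,0,0],
    [0,0,0,0,0,0]
  ],
  "jaw": 255,
  "squeeze": 40
}}

```text
t: 2.82
eef_pos: [491.1, 262.3, 93.0]
tcp_rot: [[-0.92, 0.392, 0.004], [0.392, 0.92, 0.003], [-0.003, 0.005, -1.0]]
contact_force: [3.2, 10.6, 2.4]
width: 0.482
gripper_force: 42.1
```

```bash
cat > st.py <<'E'
from h import *
s=sense();R=s['tcp_rot'];print(round(s['t'],2),s['q'].round(3),s['eef_pos'].round(1),'yaw',np.degrees(np.arctan2(R[1,0],R[0,0])).round(2),'F',s['contact_force'].round(1),'M',s['wrist_torque'].round(3),s['width'],s['gripper_force'])
E
python3 st.py;python3 -c "
from h import *
c=dict(np.load('w1.npz'));print(ray(c,273,115,88),ray(c,282,203,122))"
```

```text
2.82 [ 4.240e-01  4.640e-01  1.641e+00  1.000e-03  1.032e+00 -7.450e-01] [491.1 262.3  93. ] yaw 156.94 F [ 3.2 10.6  2.4] M [ 1.357 -0.371  0.047] 0.4815489978483477 42.06054210662842
[432.31118375 279.67354609  88.        ] [491.1676342  262.14237246 122.        ]
```

Emit:
{"api": "play_rows", "payload": {
  "deltas": [
    [0,0.7,0,0,0,0],
    [0,1.4,0,0,0,0],
    [0,1.4,0,0,0,-0.03],
    [0,1.4,0,0,0,-0.06],
    [0,1.4,0,0,0,-0.09],
    [0,1.4,0,0,0,-0.12],
    [0,1.4,0,0,0,-0.15],
    [0,1.4,0,0,0,-0.15]
  ]
}}

```text
t: 3.48
eef_pos: [491.2, 262.6, 93.0]
tcp_rot: [[-0.969, 0.248, 0.003], [0.248, 0.969, 0.001], [-0.002, 0.002, -1.0]]
contact_force: [-1.2, 1.6, 7.1]
width: 0.478
gripper_force: 42.5
```

```bash
python3 st.py
```

```text
3.48 [ 0.425  0.465  1.638  0.     1.035 -0.895] [491.2 262.6  93. ] yaw 165.62 F [-1.2  1.6  7.1] M [ 0.009  0.217 -0.18 ] 0.4779870834124791 42.47057855129242
```

Emit:
{"api": "play_rows", "payload": {
  "deltas": [
    [0,0,0,0,0,-0.025],
    [0,0,0,0,0,-0.05],
    [0,0,0,0,0,-0.075],
    [0,0,0,0,0,-0.1],
    [0,0,0,0,0,-0.125],
    [0,0,0,0,0,-0.15],
    [0,0,0,0,0,-0.15],
    [0,0,0,0,0,-0.15]
  ]
}}

```text
t: 4.15
eef_pos: [491.2, 262.7, 93.0]
tcp_rot: [[-0.995, 0.102, 0.003], [0.102, 0.995, 0.001], [-0.002, 0.002, -1.0]]
contact_force: [-1.6, 1.8, 6.3]
width: 0.479
gripper_force: 42.4
```

```bash
python3 st.py
```

```text
4.15 [ 0.425  0.465  1.638  0.     1.035 -1.043] [491.2 262.7  93. ] yaw 174.12 F [-1.6  1.8  6.3] M [ 0.075  0.182 -0.008] 0.4789952374484131 42.44897425174713
```

Emit:
{"api": "play_rows", "payload": {
  "deltas": [
    [0,0,0,0,0,-0.05],
    [0,0,0,0,0,-0.1],
    [0,0,0,0,0,-0.15],
    [0,0,0,0,0,-0.2],
    [0,0,0,0,0,-0.25],
    [0,0,0,0,0,-0.3],
    [0,0,0,0,0,-0.34],
    [0,0,0,0,0,-0.34]
  ]
}}

```text
t: 4.82
eef_pos: [491.2, 262.7, 93.0]
tcp_rot: [[-0.971, -0.237, 0.003], [-0.237, 0.971, 0.002], [-0.003, 0.001, -1.0]]
contact_force: [-1.7, 3.1, 7.5]
width: 0.478
gripper_force: 42.4
```

```bash
python3 st.py
```

```text
4.82 [ 0.425  0.465  1.638  0.     1.035 -1.385] [491.2 262.7  93. ] yaw -166.27 F [-1.7  3.1  7.5] M [ 0.219  0.269 -0.209] 0.47827098051582967 42.41731524467468
```

Emit:
{"api": "play_rows", "payload": {
  "deltas": [
    [0,0,0,0,0,-0.02],
    [0,0,0,0,0,-0.04],
    [0,0,0,0,0,-0.06],
    [0,0,0,0,0,-0.08],
    [0,0,0,0,0,-0.1],
    [0,0,0,0,0,-0.1],
    [0,0,0,0,0,-0.1],
    [0,0,0,0,0,-0.1]
  ]
}}

```text
t: 5.48
eef_pos: [491.2, 262.7, 93.0]
tcp_rot: [[-0.944, -0.331, 0.003], [-0.331, 0.944, 0.002], [-0.003, 0.001, -1.0]]
contact_force: [-0.7, 2.9, 7.8]
width: 0.477
gripper_force: 42.4
```

```bash
python3 st.py
```

```text
5.48 [ 0.425  0.465  1.638  0.     1.035 -1.483] [491.2 262.7  93. ] yaw -160.68 F [-0.7  2.9  7.8] M [ 0.21  0.16 -0.03] 0.47676593102520776 42.41724371910095
```

Emit:
{"api": "play_rows", "payload": {
  "deltas": [
    [0,0,0,0,0,-0.05],
    [0,0,0,0,0,-0.1],
    [0,0,0,0,0,-0.15],
    [0,0,0,0,0,-0.2],
    [0,0,0,0,0,-0.25],
    [0,0,0,0,0,-0.3],
    [0,0,0,0,0,-0.32],
    [0,0,0,0,0,-0.32]
  ]
}}

```text
t: 6.15
eef_pos: [491.2, 262.8, 93.0]
tcp_rot: [[-0.791, -0.612, 0.003], [-0.612, 0.791, 0.002], [-0.003, -0.0, -1.0]]
contact_force: [-1.4, 1.9, 8.2]
width: 0.478
gripper_force: 42.4
```

```bash
python3 st.py
```

```text
6.15 [ 4.250e-01  4.650e-01  1.638e+00  1.000e-03  1.035e+00 -1.805e+00] [491.2 262.8  93. ] yaw -142.25 F [-1.4  1.9  8.2] M [ 0.383  0.196 -0.026] 0.4784597865457417 42.43718862533569
```

Emit:
{"api": "play_rows", "payload": {
  "deltas": [
    [0,0,0,0,0,-0.05],
    [0,0,0,0,0,-0.1],
    [0,0,0,0,0,-0.15],
    [0,0,0,0,0,-0.2],
    [0,0,0,0,0,-0.25],
    [0,0,0,0,0,-0.3],
    [0,0,0,0,0,-0.33],
    [0,0,0,0,0,-0.33]
  ]
}}

```text
t: 6.82
eef_pos: [491.2, 262.8, 93.0]
tcp_rot: [[-0.55, -0.835, 0.002], [-0.835, 0.55, 0.002], [-0.003, -0.001, -1.0]]
contact_force: [-1.5, 2.9, 7.4]
width: 0.476
gripper_force: 42.4
```

```bash
python3 st.py
```

```text
6.82 [ 4.250e-01  4.650e-01  1.638e+00  1.000e-03  1.035e+00 -2.135e+00] [491.2 262.8  93. ] yaw -123.35 F [-1.5  2.9  7.4] M [ 0.45   0.378 -0.439] 0.47573805402889385 42.431235909461975
```

Emit:
{"api": "play_rows", "payload": {
  "deltas": [
    [0,0,0,0,0,0.08],
    [0,0,0,0,0,0.17],
    [0,0,0,0,0,0.26],
    [0,0,0,0,0,0.35],
    [0,0,0,0,0,0.44],
    [0,0,0,0,0,0.52],
    [0,0,0,0,0,0.6],
    [0,0,0,0,0,0.6]
  ]
}}

```text
t: 7.48
eef_pos: [491.2, 262.8, 93.0]
tcp_rot: [[-0.928, -0.373, 0.003], [-0.373, 0.928, 0.002], [-0.003, 0.0, -1.0]]
contact_force: [-1.8, 2.5, 8.0]
width: 0.479
gripper_force: 42.4
```

```bash
python3 st.py
```

```text
7.48 [ 0.425  0.465  1.638  0.     1.035 -1.528] [491.2 262.8  93. ] yaw -158.08 F [-1.8  2.5  8. ] M [0.31  0.102 0.257] 0.4791701615021969 42.40779161453247
```

Emit:
{"api": "play_rows", "payload": {
  "deltas": [
    [0,0,0,0,0,0.08],
    [0,0,0,0,0,0.17],
    [0,0,0,0,0,0.26],
    [0,0,0,0,0,0.35],
    [0,0,0,0,0,0.44],
    [0,0,0,0,0,0.52],
    [0,0,0,0,0,0.6],
    [0,0,0,0,0,0.6]
  ]
}}

```text
t: 8.15
eef_pos: [491.2, 262.6, 93.0]
tcp_rot: [[-0.976, 0.216, 0.003], [0.216, 0.976, 0.001], [-0.002, 0.002, -1.0]]
contact_force: [-0.1, 2.5, 7.2]
width: 0.479
gripper_force: 42.5
```

```bash
python3 st.py
```

```text
8.15 [ 0.425  0.465  1.638  0.     1.035 -0.928] [491.2 262.6  93. ] yaw 167.54 F [-0.1  2.5  7.2] M [0.024 0.212 0.174] 0.4791592853062453 42.45936155319214
```

Emit:
{"api": "play_rows", "payload": {
  "deltas": [
    [0,0,0,0,0,0.06],
    [0,0,0,0,0,0.13],
    [0,0,0,0,0,0.2],
    [0,0,0,0,0,0.27],
    [0,0,0,0,0,0.34],
    [0,0,0,0,0,0.4],
    [0,0,0,0,0,0.46],
    [0,0,0,0,0,0.46]
  ]
}}

```text
t: 8.82
eef_pos: [491.1, 262.6, 93.0]
tcp_rot: [[-0.78, 0.626, 0.002], [0.626, 0.78, 0.001], [-0.001, 0.002, -1.0]]
contact_force: [-1.4, 1.4, 7.8]
width: 0.483
gripper_force: 42.5
```

```bash
python3 st.py
```

```text
8.82 [ 0.425  0.465  1.638  0.     1.035 -0.469] [491.1 262.6  93. ] yaw 141.26 F [-1.4  1.4  7.8] M [-0.068  0.437  0.254] 0.4832544919279378 42.51325964927673
```

Emit:
{"api": "play_rows", "payload": {
  "deltas": [
    [0,0,0,0,0,0.03],
    [0,0,0,0,0,0.06],
    [0,0,0,0,0,0.09],
    [0,0,0,0,0,0.12],
    [0,0,0,0,0,0.13],
    [0,0,0,0,0,0.13],
    [0,0,0,0,0,0.13],
    [0,0,0,0,0,0.13]
  ]
}}

```text
t: 9.48
eef_pos: [491.1, 262.6, 93.0]
tcp_rot: [[-0.695, 0.719, 0.002], [0.719, 0.695, 0.001], [-0.001, 0.003, -1.0]]
contact_force: [-1.6, 0.8, 8.3]
width: 0.479
gripper_force: 42.5
```

```bash
python3 st.py
```

```text
9.48 [ 0.425  0.465  1.638  0.     1.035 -0.343] [491.1 262.6  93. ] yaw 134.02 F [-1.6  0.8  8.3] M [-0.097  0.434  0.072] 0.47867115084510836 42.540156841278076
```

Emit:
{"api": "play_rows", "payload": {
  "deltas": [
    [0,0,0,0,0,-0.04],
    [0,0,0,0,0,-0.04],
    [0,0,0,0,0,-0.04],
    [0,0,0,0,0,-0.04],
    [0,0,0,0,0,-0.04],
    [0,0,0,0,0,-0.04],
    [0,0,0,0,0,-0.04],
    [0,0,0,0,0,-0.04]
  ]
}}

```text
t: 10.15
eef_pos: [491.1, 262.6, 93.0]
tcp_rot: [[-0.723, 0.691, 0.002], [0.691, 0.723, 0.001], [-0.001, 0.002, -1.0]]
contact_force: [-1.4, 0.9, 7.6]
width: 0.482
gripper_force: 42.5
```

Emit:
{"api": "play_rows", "payload": {
  "deltas": [
    [0,0,0,0,0,0],
    [0,0,0,0,0,0],
    [0,0,0,0,0,0],
    [0,0,0,0,0,0],
    [0,0,0,0,0,0],
    [0,0,0,0,0,0],
    [0,0,-2,0,0,0],
    [0,0,-15,0,0,0]
  ],
  "jaw": 0
}}

```text
t: 10.82
eef_pos: [489.6, 261.7, 104.7]
tcp_rot: [[-0.723, 0.691, -0.003], [0.691, 0.723, -0.001], [0.001, -0.003, -1.0]]
contact_force: [-0.9, -0.4, -0.2]
width: 0.999
gripper_force: 0.0
```

Emit:
{"api": "play_rows", "payload": {
  "deltas": [
    [0,0,-20,0,0,0],
    [0,0,-45,0,0,0],
    [0,0,-70,0,0,0],
    [0,0,-95,0,0,0],
    [0,0,-112,0,0,0],
    [0,0,-122,0,0,0],
    [0,0,-125,0,0,0],
    [0,0,-125,0,0,0]
  ]
}}

```text
t: 11.48
eef_pos: [490.5, 262.1, 231.3]
tcp_rot: [[-0.723, 0.691, 0.0], [0.691, 0.723, 0.0], [-0.0, 0.0, -1.0]]
contact_force: [-0.5, 0.2, -0.3]
width: 0.999
gripper_force: 0.0
```

```bash
python3 st.py
```

```text
11.48 [ 0.425  0.313  1.503 -0.     1.324 -0.383] [490.5 262.1 231.3] yaw 136.3 F [-0.5  0.2 -0.3] M [-0.008  0.001 -0.006] 0.9993505903133195 0.0
```

Emit:
{"api": "play_rows", "payload": {
  "deltas": [
    [-11,-9,0,0,0,0.06],
    [-33,-27,0,0,0,0.13],
    [-55,-46,0,0,0,0.2],
    [-78,-65,0,0,0,0.27],
    [-101,-84,0,0,0,0.34],
    [-124,-103,0,0,0,0.41],
    [-142,-117,0,0,0,0.48],
    [-149,-123,0,0,0,0.54]
  ]
}}

```text
t: 12.15
eef_pos: [513.0, 67.6, 229.7]
tcp_rot: [[-0.259, 0.966, -0.002], [0.966, 0.259, -0.001], [0.0, -0.002, -1.0]]
contact_force: [-0.0, -0.0, 0.6]
width: 1.002
gripper_force: 0.0
```

Emit:
{"api": "play_rows", "payload": {
  "deltas": [
    [0,0,0,0,0,0],
    [0,0,0,0,0,0],
    [0,0,0,0,0,0],
    [0,0,0,0,0,0],
    [0,0,0,0,0,0],
    [0,0,0,0,0,0],
    [0,0,0,0,0,0],
    [0,0,0,0,0,0]
  ]
}}

```text
t: 12.82
eef_pos: [513.2, 70.5, 231.3]
tcp_rot: [[-0.265, 0.964, 0.0], [0.964, 0.265, 0.0], [0.0, 0.0, -1.0]]
contact_force: [-0.4, -0.5, 0.2]
width: 0.998
gripper_force: 0.0
```

```bash
python3 st.py
python3 - <<'E'
from h import *
c=capture('wrist');save('w2',c);np.savez('w2.npz',**c)
P=cloud(c);z=P[...,2]
m=((z>106)&(z<122)).astype(np.uint8);m[:, :150]=0;m[:,420:]=0;m[320:]=0
n,l,st,ce=cv2.connectedComponentsWithStats(m)
for i in range(1,n):
    if st[i,4]>80: p=P[l==i];print(st[i],ce[i],p.mean(0),np.median(p[:,2]),cv2.minEnclosingCircle(p[:,:2].astype(np.float32)))
m=abs(z-62)<4;m[:, :150]=0;m[:,420:]=0;m[320:]=0;print(m.sum(),cv2.minAreaRect(P[m][:,:2].astype(np.float32)))
E
```

```text
12.82 [ 0.066  0.229  1.611  0.     1.302 -0.203] [513.2  70.5 231.3] yaw 105.39 F [-0.4 -0.5  0.2] M [-0.006  0.04   0.055] 0.9984515766524328 0.0
[267 184  25  27 530] [279.07924528 197.58490566] [513.72742775  69.70888548 111.17363263] 110.76888771992563 ((513.6062622070312, 69.40835571289062), 9.706867218017578)
2741 ((478.9463806152344, 90.46611785888672), (165.0345458984375, 180.0779571533203), 73.679443359375)
```

View pics/w2.png

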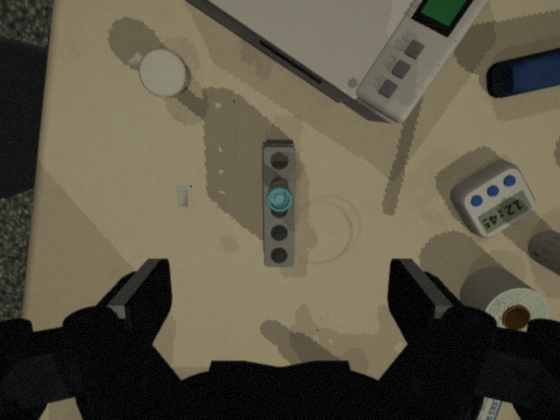

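The wrist view shows the cap at (279,198), in the second seat from the +y end, with the carrier row vertical in the image and clear space for both fingers. Tube axis is about (513.6, 69.5).

Emit:
{"api": "play_rows", "payload": {
  "deltas": [
    [-1,0.2,15,0,0,0],
    [-1,0.2,40,0,0,0],
    [-1,0.2,65,0,0,0],
    [-1,0.2,90,0,0,0],
    [-1,0.2,110,0,0,0],
    [-1,0.2,123,0,0,0],
    [-1,0.2,129,0,0,0],
    [-1,0.2,131,0,0,0]
  ]
}}

```text
t: 13.53
eef_pos: [513.4, 69.3, 99.5]
tcp_rot: [[-0.265, 0.964, -0.001], [0.964, 0.265, -0.0], [0.0, -0.001, -1.0]]
contact_force: [-0.6, -0.8, 0.5]
width: 1.001
gripper_force: 0.0
```

Emit:
{"api": "play_rows", "payload": {
  "deltas": [
    [0,0,0,0,0,0],
    [0,0,0,0,0,0],
    [0,0,0,0,0,0],
    [0,0,0,0,0,0],
    [0,0,0,0,0,0],
    [0,0,0,0,0,0],
    [0,0,0,0,0,0],
    [0,0,0,0,0,0]
  ],
  "jaw": 255,
  "squeeze": 25
}}

```text
t: 14.2
eef_pos: [513.9, 69.3, 100.7]
tcp_rot: [[-0.265, 0.964, 0.001], [0.964, 0.265, 0.0], [-0.0, 0.001, -1.0]]
contact_force: [-1.5, 0.2, 5.9]
width: 0.211
gripper_force: 24.6
```

Emit:
{"api": "play_rows", "payload": {
  "deltas": [
    [0,0,0,0,0,0],
    [0,0,0,0,0,0],
    [0,0,0,0,0,0],
    [0,0,0,0,0,0],
    [0,0,0,0,0,0],
    [0,0,0,0,0,0],
    [0,0,0,0,0,0],
    [0,0,0,0,0,0]
  ]
}}

```text
t: 14.87
eef_pos: [513.9, 69.3, 100.7]
tcp_rot: [[-0.265, 0.964, 0.001], [0.964, 0.265, 0.0], [-0.0, 0.001, -1.0]]
contact_force: [-1.1, 0.3, 6.3]
width: 0.212
gripper_force: 24.6
```

```bash
python3 st.py
```

```text
14.87 [ 0.063  0.38   1.742 -0.     1.018 -0.205] [513.9  69.3 100.7] yaw 105.35 F [-1.1  0.3  6.3] M [-0.009  0.245 -0.014] 0.2124633596886083 24.646520018577576
```

Emit:
{"api": "play_rows", "payload": {
  "deltas": [
    [0,0,-5,0,0,0],
    [0,0,-20,0,0,0],
    [0,0,-45,0,0,0],
    [0,0,-70,0,0,0],
    [0,0,-95,0,0,0],
    [0,0,-118,0,0,0],
    [0,0,-132,0,0,0],
    [0,0,-138,0,0,0]
  ]
}}

```text
t: 15.53
eef_pos: [514.1, 69.4, 240.7]
tcp_rot: [[-0.265, 0.964, 0.003], [0.964, 0.265, 0.0], [-0.001, 0.003, -1.0]]
contact_force: [0.2, 0.0, -1.2]
width: 0.213
gripper_force: 24.6
```

Emit:
{"api": "play_rows", "payload": {
  "deltas": [
    [10,-1,0,0,0,-0.08],
    [36,-3.5,0,0,0,-0.2],
    [68,-7,0,0,0,-0.32],
    [102,-10.5,0,0,0,-0.44],
    [136,-14,0,0,0,-0.56],
    [170,-17.5,0,0,0,-0.68],
    [200,-20.5,0,0,0,-0.8],
    [218,-22.5,0,0,0,-0.92]
  ]
}}

```text
t: 16.2
eef_pos: [432.7, 275.8, 237.6]
tcp_rot: [[-0.93, 0.367, -0.001], [0.367, 0.93, -0.0], [0.001, -0.001, -1.0]]
contact_force: [0.5, -0.7, -0.1]
width: 0.214
gripper_force: 24.6
```

Emit:
{"api": "play_rows", "payload": {
  "deltas": [
    [0,0,0,0,0,-0.05],
    [0,0,0,0,0,-0.09],
    [0,0,0,0,0,-0.09],
    [0,0,0,0,0,-0.09],
    [0,0,0,0,0,-0.09],
    [0,0,0,0,0,-0.09],
    [0,0,0,0,0,-0.09],
    [0,0,0,0,0,-0.09]
  ]
}}

```text
t: 16.87
eef_pos: [434.3, 273.4, 238.3]
tcp_rot: [[-0.957, 0.289, -0.0], [0.289, 0.957, -0.0], [0.0, -0.0, -1.0]]
contact_force: [-0.7, -0.3, 0.3]
width: 0.209
gripper_force: 24.6
```

```bash
python3 st.py
python3 - <<'E'
from h import *
c=dict(np.load('w1.npz'));V=c['pixels'].max(-1)
def fit(c,u0,u1,v0,v1,z,t=70):
    m=np.zeros(V.shape,np.uint8);m[v0:v1,u0:u1]=c['pixels'].max(-1)[v0:v1,u0:u1]<t
    k=max(cv2.findContours(m,0,1)[0],key=cv2.contourArea);e=cv2.fitEllipse(k);return e,ray(c,*e[0],z)
print('port w1',fit(c,248,298,90,141,88))
c=capture('wrist');save('w3',c);np.savez('w3.npz',**c)
d=capture('scene');np.savez('s3.npz',**d);cv2.imwrite('pics/s3.png',cv2.resize(d['pixels'][100:300,80:330,::-1],(750,600)))
E
```

```text
16.87 [ 0.49   0.212  1.614  0.     1.315 -0.787] [434.3 273.4 238.3] yaw 163.18 F [-0.7 -0.3  0.3] M [-0.011  0.004 -0.026] 0.20945911217839905 24.589515030384064
port w1 (((272.906494140625, 114.99681091308594), (39.99516296386719, 41.297542572021484), 167.0944366455078), array([432.28098824, 279.60829004,  88.        ]))
```

View pics/w3.png

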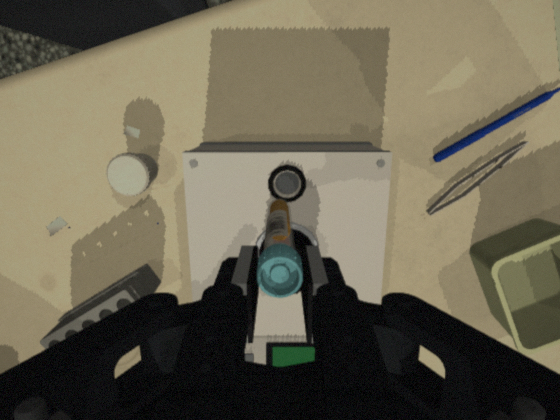

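View pics/s3.png

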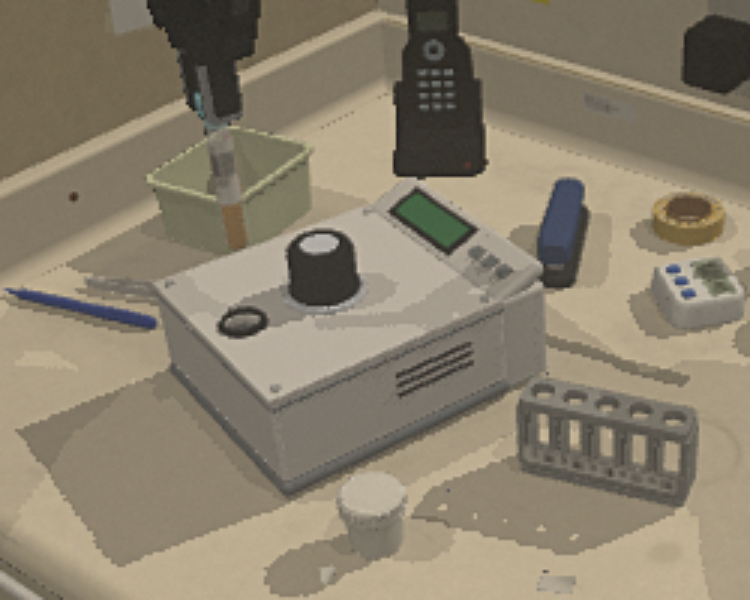

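The wrist view shows the port at (287,183) and the tube with its foot near (280,205). The scene view shows the tube held in the air behind the knob, with a possible lean to check.

Run:
```python
from h import *
c=dict(np.load('w3.npz'));V=c['pixels'].max(-1)
m=np.zeros(V.shape,np.uint8);m[155:203,262:312]=V[155:203,262:312]<70
k=max(cv2.findContours(m,0,1)[0],key=cv2.contourArea);e=cv2.fitEllipse(cv2.convexHull(k));print('port w3',e,ray(c,*e[0],88))
s=dict(np.load('s3.npz'))
def proj(c,p):
    q=(c['camera_from_world']@np.r_[p,1])[:3];K=c['mtx'];return np.array([K[0,0]*q[0]/-q[2]+K[0,2],K[1,1]*-q[1]/-q[2]+K[1,2]])
for z in(252,234,200,170,145):
    for nm,cc in(('s',s),('w',c)): print(z,nm,proj(cc,[434.3,273.4,z]).round(1),end=' ')
    print()
# tube mid columns per row, in scene crop (x/3+80, y/3+100)
g=s['pixels'].astype(int)
for v in range(146,186,3): print(v,[(u,tuple(g[v,u])) for u in range(146,166,1)][::1] if v in(152,170,179) else '')
P=cloud(c)
for v in (205,215,225,235,245): print(v,[P[v,u].round(0).tolist() for u in (274,278,282,286)])
```

```text
port w3 ((286.6188659667969, 183.23516845703125), (36.91426467895508, 37.4892578125), 62.575843811035156) [431.71037392 279.59751722  88.        ]
252 s [150.1 130.2] 252 w [281.4 277.7] 
234 s [151.7 139.5] 234 w [281.2 259.2] 
200 s [154.8 156.3] 200 w [280.9 233.3] 
170 s [157.3 170.6] 170 w [280.7 216.9] 
145 s [159.4 181.9] 145 w [280.6 206.2] 
146 
149 
152 [(146, (np.int64(131), np.int64(128), np.int64(100))), (147, (np.int64(130), np.int64(128), np.int64(100))), (148, (np.int64(133), np.int64(130), np.int64(103))), (149, (np.int64(131), np.int64(127), np.int64(100))), (150, (np.int64(82), np.int64(77), np.int64(73))), (151, (np.int64(84), np.int64(79), np.int64(72))), (152, (np.int64(103), np.int64(95), np.int64(86))), (153, (np.int64(98), np.int64(92), np.int64(83))), (154, (np.int64(96), np.int64(91), np.int64(81))), (155, (np.int64(93), np.int64(88), np.int64(78))), (156, (np.int64(95), np.int64(89), np.int64(81))), (157, (np.int64(100), np.int64(96), np.int64(86))), (158, (np.int64(125), np.int64(118), np.int64(100))), (159, (np.int64(117), np.int64(114), np.int64(90))), 
[... 2267 characters left out ...]
np.int64(128), np.int64(114), np.int64(89))), (163, (np.int64(128), np.int64(127), np.int64(103))), (164, (np.int64(125), np.int64(122), np.int64(97))), (165, (np.int64(125), np.int64(121), np.int64(95)))]
182 
185 
205 [[427.0, 271.0, 167.0], [427.0, 274.0, 169.0], [428.0, 276.0, 169.0], [430.0, 278.0, 164.0]]
215 [[426.0, 272.0, 191.0], [427.0, 274.0, 191.0], [427.0, 276.0, 191.0], [429.0, 278.0, 188.0]]
225 [[427.0, 272.0, 207.0], [427.0, 274.0, 209.0], [428.0, 276.0, 208.0], [428.0, 278.0, 207.0]]
235 [[426.0, 272.0, 224.0], [427.0, 274.0, 224.0], [428.0, 276.0, 222.0], [428.0, 278.0, 222.0]]
245 [[424.0, 273.0, 241.0], [425.0, 275.0, 241.0], [425.0, 276.0, 242.0], [426.0, 278.0, 240.0]]
```

The tube hangs vertical and centred on the TCP axis, within about 0.5 mm. The port is at about (431.7, 280.0).

Emit:
{"api": "play_rows", "payload": {
  "deltas": [
    [2.2,2.8,0,0,0,0],
    [4.4,5.6,2,0,0,0],
    [4.4,5.6,12,0,0,0],
    [4.4,5.6,24,0,0,0],
    [4.4,5.6,35,0,0,0],
    [4.4,5.6,43,0,0,0],
    [4.4,5.6,48,0,0,0],
    [4.4,5.6,50,0,0,0]
  ]
}}

```text
t: 17.63
eef_pos: [431.4, 280.1, 187.2]
tcp_rot: [[-0.957, 0.289, -0.001], [0.289, 0.957, -0.001], [0.001, -0.001, -1.0]]
contact_force: [0.1, -0.4, -0.5]
width: 0.212
gripper_force: 24.6
```

Emit:
{"api": "play_rows", "payload": {
  "deltas": [
    [0,0,1,0,0,0],
    [0,0,3,0,0,0],
    [0,0,5,0,0,0],
    [0,0,7,0,0,0],
    [0,0,9,0,0,0],
    [0,0,11,0,0,0],
    [0,0,13,0,0,0],
    [0,0,14,0,0,0]
  ]
}}

```text
t: 18.3
eef_pos: [431.6, 280.2, 174.0]
tcp_rot: [[-0.957, 0.289, -0.0], [0.289, 0.957, -0.0], [0.0, -0.0, -1.0]]
contact_force: [0.4, -0.7, -0.2]
width: 0.213
gripper_force: 24.6
```

```bash
python3 st.py
```

```text
18.3 [ 0.505  0.278  1.689  0.     1.175 -0.773] [431.6 280.2 174. ] yaw 163.22 F [ 0.4 -0.7 -0.2] M [-0.026 -0.045  0.042] 0.21258337435869976 24.59076851606369
```

Foot is at about z = 79, inside the port with no force. I'll lower past the wrong-bore stop slowly.

Emit:
{"api": "play_rows", "payload": {
  "deltas": [
    [0,0,1,0,0,0],
    [0,0,2.5,0,0,0],
    [0,0,4,0,0,0],
    [0,0,5.5,0,0,0],
    [0,0,7,0,0,0],
    [0,0,8.5,0,0,0],
    [0,0,10,0,0,0],
    [0,0,10,0,0,0]
  ]
}}

```text
t: 18.97
eef_pos: [431.6, 280.2, 164.0]
tcp_rot: [[-0.957, 0.289, -0.0], [0.289, 0.957, -0.0], [0.0, -0.0, -1.0]]
contact_force: [0.1, 0.4, 0.1]
width: 0.212
gripper_force: 24.6
```

Emit:
{"api": "play_rows", "payload": {
  "deltas": [
    [0,0,0.5,0,0,0],
    [0,0,1,0,0,0],
    [0,0,1.5,0,0,0],
    [0,0,2,0,0,0],
    [0,0,2.5,0,0,0],
    [0,0,3,0,0,0],
    [0,0,3,0,0,0],
    [0,0,3,0,0,0]
  ]
}}

```text
t: 19.63
eef_pos: [431.6, 280.2, 161.2]
tcp_rot: [[-0.957, 0.289, -0.0], [0.289, 0.957, -0.0], [0.0, -0.0, -1.0]]
contact_force: [0.6, 0.2, -0.1]
width: 0.205
gripper_force: 24.6
```

```bash
python3 st.py
```

```text
19.63 [ 0.505  0.292  1.702  0.     1.147 -0.773] [431.6 280.2 161.2] yaw 163.22 F [ 0.6  0.2 -0.1] M [ 0.02  -0.01   0.014] 0.20505968830852855 24.59074079990387
```

Emit:
{"api": "play_rows", "payload": {
  "deltas": [
    [0,0,2,0,0,0],
    [0,0,4.5,0,0,0],
    [0,0,7,0,0,0],
    [0,0,9.5,0,0,0],
    [0,0,12,0,0,0],
    [0,0,14.5,0,0,0],
    [0,0,16,0,0,0],
    [0,0,16,0,0,0]
  ]
}}

```text
t: 20.3
eef_pos: [431.5, 280.1, 144.9]
tcp_rot: [[-0.957, 0.289, -0.0], [0.289, 0.957, -0.0], [0.0, -0.0, -1.0]]
contact_force: [0.7, -0.2, -0.8]
width: 0.217
gripper_force: 24.6
```

Emit:
{"api": "play_rows", "payload": {
  "deltas": [
    [0,0,2,0,0,0],
    [0,0,4.5,0,0,0],
    [0,0,7,0,0,0],
    [0,0,9.5,0,0,0],
    [0,0,12,0,0,0],
    [0,0,14.5,0,0,0],
    [0,0,16,0,0,0],
    [0,0,16,0,0,0]
  ]
}}

```text
t: 20.97
eef_pos: [431.6, 280.1, 128.9]
tcp_rot: [[-0.957, 0.289, -0.0], [0.289, 0.957, -0.0], [0.0, -0.0, -1.0]]
contact_force: [0.6, -0.5, -0.5]
width: 0.209
gripper_force: 24.6
```

Emit:
{"api": "play_rows", "payload": {
  "deltas": [
    [0,0,2,0,0,0],
    [0,0,4,0,0,0],
    [0,0,6,0,0,0],
    [0,0,8,0,0,0],
    [0,0,10,0,0,0],
    [0,0,12,0,0,0],
    [0,0,14,0,0,0],
    [0,0,15,0,0,0]
  ]
}}

```text
t: 21.63
eef_pos: [431.6, 280.2, 113.9]
tcp_rot: [[-0.957, 0.289, -0.0], [0.289, 0.957, -0.0], [0.0, -0.0, -1.0]]
contact_force: [-0.4, 0.3, -0.2]
width: 0.212
gripper_force: 24.6
```

```bash
python3 st.py
```

```text
21.63 [ 0.505  0.354  1.744  0.     1.044 -0.773] [431.6 280.2 113.9] yaw 163.22 F [-0.4  0.3 -0.2] M [-0.004  0.054  0.007] 0.21220256330738896 24.592052400112152
```

Emit:
{"api": "play_rows", "payload": {
  "deltas": [
    [0,0,0.5,0,0,0],
    [0,0,1,0,0,0],
    [0,0,1.5,0,0,0],
    [0,0,2,0,0,0],
    [0,0,2.3,0,0,0],
    [0,0,2.5,0,0,0],
    [0,0,2.5,0,0,0],
    [0,0,2.5,0,0,0]
  ]
}}

```text
t: 22.3
eef_pos: [431.7, 280.2, 111.8]
tcp_rot: [[-0.957, 0.289, -0.0], [0.289, 0.957, -0.0], [-0.0, -0.0, -1.0]]
contact_force: [-0.4, 0.1, -1.1]
width: 0.215
gripper_force: 24.6
```

Emit:
{"api": "play_rows", "payload": {
  "deltas": [
    [0,0,0.2,0,0,0],
    [0,0,0.4,0,0,0],
    [0,0,0.6,0,0,0],
    [0,0,0.7,0,0,0],
    [0,0,0.7,0,0,0],
    [0,0,0.7,0,0,0],
    [0,0,0.7,0,0,0],
    [0,0,0.7,0,0,0]
  ]
}}

```text
t: 22.97
eef_pos: [431.7, 280.2, 111.1]
tcp_rot: [[-0.957, 0.289, 0.0], [0.289, 0.957, 0.0], [-0.0, 0.0, -1.0]]
contact_force: [0.6, -0.3, -0.3]
width: 0.213
gripper_force: 24.6
```

Emit:
{"api": "play_rows", "payload": {
  "deltas": [
    [0,0,0.2,0,0,0],
    [0,0,0.4,0,0,0],
    [0,0,0.5,0,0,0],
    [0,0,0.5,0,0,0],
    [0,0,0.5,0,0,0],
    [0,0,0.5,0,0,0],
    [0,0,0.5,0,0,0],
    [0,0,0.5,0,0,0]
  ]
}}

```text
t: 23.63
eef_pos: [431.8, 280.3, 110.7]
tcp_rot: [[-0.957, 0.289, 0.0], [0.289, 0.957, 0.0], [-0.0, 0.0, -1.0]]
contact_force: [0.1, 0.6, 3.8]
width: 0.213
gripper_force: 24.9
```

Emit:
{"api": "play_rows", "payload": {
  "deltas": [
    [0,0,0.2,0,0,0],
    [0,0,0.4,0,0,0],
    [0,0,0.5,0,0,0],
    [0,0,0.5,0,0,0],
    [0,0,0.5,0,0,0],
    [0,0,0.5,0,0,0],
    [0,0,0.5,0,0,0],
    [0,0,0.5,0,0,0]
  ]
}}

```text
t: 24.3
eef_pos: [432.0, 280.4, 110.7]
tcp_rot: [[-0.957, 0.289, 0.001], [0.289, 0.957, 0.001], [-0.001, 0.001, -1.0]]
contact_force: [0.2, -0.1, 9.1]
width: 0.214
gripper_force: 25.4
```

Seated: contact force rises at TCP z = 110.7, exactly the expected home height. Easing off and releasing.

Emit:
{"api": "play_rows", "payload": {
  "deltas": [
    [0,0,-0.3,0,0,0],
    [0,0,-0.6,0,0,0],
    [0,0,-0.6,0,0,0],
    [0,0,-0.6,0,0,0],
    [0,0,-0.6,0,0,0],
    [0,0,-0.6,0,0,0],
    [0,0,-0.6,0,0,0],
    [0,0,-0.6,0,0,0]
  ]
}}

```text
t: 24.97
eef_pos: [431.7, 280.2, 110.8]
tcp_rot: [[-0.957, 0.289, 0.0], [0.289, 0.957, 0.0], [-0.0, 0.0, -1.0]]
contact_force: [-0.0, -0.1, 3.7]
width: 0.215
gripper_force: 25.0
```

Emit:
{"api": "play_rows", "payload": {
  "deltas": [
    [0,0,0,0,0,0],
    [0,0,0,0,0,0],
    [0,0,0,0,0,0],
    [0,0,0,0,0,0],
    [0,0,0,0,0,0],
    [0,0,0,0,0,0],
    [0,0,0,0,0,0],
    [0,0,0,0,0,0]
  ],
  "jaw": 0
}}

```text
t: 25.63
eef_pos: [431.6, 280.2, 110.7]
tcp_rot: [[-0.957, 0.289, -0.0], [0.289, 0.957, -0.0], [0.0, -0.0, -1.0]]
contact_force: [0.7, -0.5, -1.0]
width: 0.996
gripper_force: 0.0
```

Emit:
{"api": "play_rows", "payload": {
  "deltas": [
    [0,0,-8,0,0,0],
    [0,0,-25,0,0,0],
    [0,0,-50,0,0,0],
    [0,0,-75,0,0,0],
    [0,0,-98,0,0,0],
    [0,0,-112,0,0,0],
    [0,0,-120,0,0,0],
    [0,0,-120,0,0,0]
  ]
}}

```text
t: 26.3
eef_pos: [432.1, 280.4, 232.6]
tcp_rot: [[-0.957, 0.289, 0.003], [0.289, 0.957, 0.001], [-0.002, 0.002, -1.0]]
contact_force: [0.9, 0.3, 0.1]
width: 0.999
gripper_force: 0.0
```

```bash
python3 st.py
python3 - <<'E'
from h import *
c=capture('wrist');P=cloud(c);z=P[...,2]
m=((z>116)&(z<130)).astype(np.uint8);m[330:]=0;m[:,:150]=0;m[:,420:]=0
n,l,st,ce=cv2.connectedComponentsWithStats(m)
for i in range(1,n):
    if st[i,4]>80: p=P[l==i];print(st[i],p.mean(0),np.median(p[:,2]),p[:,2].max())
s=capture('scene');cv2.imwrite('pics/s4.png',cv2.resize(np.vstack([s['pixels'][100:300,80:330,::-1]]),(750,600)))
E
```

```text
26.3 [ 0.505  0.219  1.619  0.     1.3   -0.773] [432.1 280.4 232.6] yaw 163.22 F [0.9 0.3 0.1] M [-0.004  0.029  0.014] 0.9990258140353966 0.0
[265 184  27  28 569] [430.65377799 279.21490333 121.26236565] 120.89275655785849 125.40414791187564
[ 251  248   58   55 2320] [489.38010935 262.54032152 121.91429695] 122.25350000280324 124.55751702482439
```

View pics/s4.png

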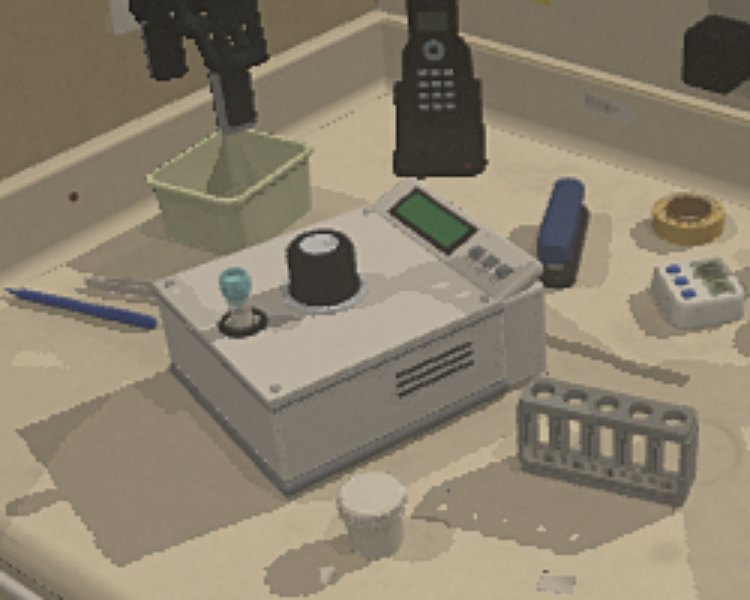

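The scene view shows the tube in the port at (237,300) with its cap about 16 mm above the collar, and the surroundings unmoved. The cap reads 10 mm higher than it did in the carrier, which is what a fully seated tube should give.

```bash
python3 -c "
from bench import *
print(close_job())"
```

```text
the job is handed in; nothing more can be done
None
```

I felt the home stop, turned the knob four clicks clockwise, lowered the tube fully home in bore 4 and released it; the job was handed in at about 26 s.

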